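# Pop the battery hatch of the curing unit

### The arm

A 6-joint arm with a two-finger parallel gripper is mounted at the origin on a cart in front of the work surface, level with it; the furniture and walls round the work are solid. World frame = base frame: x ahead of the robot, y to its left, z up, the work surface at z = 0. Lengths are in m, angles in rad, forces in N, time in s.
With the tool pointing down it reaches from about 0.25 to 0.85 m from the base axis. Payload 12.5 kg.
Tool frame: the origin (TCP) lies at the very end of the fingers, on their centre line; the grasp point (between the pads) lies 19 mm behind it (manip.pinch_z is the distance from the TCP to the grasp point, in m); z points along the fingers, y is the direction in which the jaws open and shut (so a half turn about z gives the same grasp; the last joint's range is limited). The gripper opens to 93 mm and grips with 3 to 60 N. Pads are 15 mm wide; open, the fingers measure 128 mm over their backs; the gripper's body (75 mm by 188 mm) begins 65 mm behind the grasp point.
Start: joints at [1.247, 0.351, 1.652, -0, 1.139, -0.085], TCP at [0.13, 0.534, 0.194] pointing down, gripper open.
Joint ranges: [-2.75, 2.75], [-0.79, 2.1], [0.01, 2.65], [-1.57, 4.71], [0.07, 3.14], [-2.87, 2.87]. Speed limits (rad/s): [2.22, 2.22, 2.79, 3.14, 3.14, 3.14].

### API

Orientations are given as a unit quaternion [x, y, z, w].
In Python, from cell import manip, vision gives the robot as it stands.
- The arm moves only by the shell command python3 -m inch 'ROWS' [FORCE]. ROWS is JSON, a list of rows, each an object with "grip": the opening in per cent of the stroke, from 0 (shut) to 100 (fully open); "linear": the shift along the world's x, y, z scaled (see below), a list of three; "spin": the turn about the world's z scaled (see below). In form: [{"grip": grip, "linear": [tx, ty, tz], "spin": spin}, ...]. A call has 1 to 12 rows; each row shifts and turns the pose as measured when the row begins; what a row does not reach is not made up. The controller multiplies each number of a shift by 20 cm and each number of a turn by pi rad. A row lasts 1/12 s, in which the tool goes at most 41.7 mm and 7.16 degrees, less where a joint would pass 70% of its speed; a pose out of reach is approached as far as the arm can. A call with a number of a shift or a turn outside -1 to 1 is refused whole. A call with a gripper value outside its range is refused whole. The fingers move at their own pace and stop on an object; FORCE is the grip in N (left out, the last holds). Time passes only in rows, so rows that do not move let the fingers close. It gives the time, the measured TCP pose, the force and the opening at its end, in the units of the state.
- manip.state(): the state, without advancing time (a new reading comes with each control period).
- vision.get_image(name): name is "scene" or "side" or "wrist"; returns (picture, depth): 420x560x3 uint8, red, green, blue; 420x560 float32, m along the optical axis (not along the pixel's ray), 0 where there is no reading.
- vision.camera_info(name): a dict with "mtx" (3x3 intrinsics, pixels), "k1" (the pictures are not rectified: a ray, as slopes to the right and down, at radius r is drawn at 1 + k1 r^2 times it, then the intrinsics apply), "R" (3x3) and "t" (3): a world point X has camera coordinates R X + t; the wrist camera has in their place "mount" (4x4, takes a point from camera to tool coordinates, whose origin is the TCP and whose axes are the flange's). Camera axes: x right, y down, z forward; pixel columns grow to the right and rows downward; lengths in m; the calibration is good to about 2 mm. A picture is of the moment at which its call begins: read the wrist's pose just before it. camera_info takes no time and is no camera call.
- manip.job_done(): hands the job in, once; it reports no verdict.
Trained networks look in the newest picture that a camera, given by its name, has taken for a name from the list of things; names that differ only in an ending like _2 or _b are one class to them, and where a whole thing is asked for, a point or a joint stands for the part that bears it (a point fixed in the world has none). Each returns a list of dicts, best first, with "score" (0 to 1); they miss things now and then, are a little off and sometimes report something else, mostly with a low value. They report only what shows in the picture. A call takes as long as a camera call.
- vision.boxes_of(camera, name): "rect" ([centre column, centre row, width, height] in pixels, round what is visible of it).
- vision.regions_of(camera, name): "region" (420x560 bool, what is visible of it) and "rect" ([centre column, centre row, width, height] in pixels, round what is visible of it).
- vision.spot_point(camera, name): "uv" ([column, row] in pixels: a listed point, or the origin of a listed thing).
The state is a dict: "clock": time; "joint_pos": joint angles; "joint_velocities": joint speeds; "tau": joint torques, N m; "ee_pos": TCP position; "ee_rot": TCP orientation; "force": force on the tool from outside, world axes, zero at the start; "ft_torque": the same for the moment, N m; "gripper_width": finger opening in m.
Only numpy, scipy, OpenCV 4.12 (cv2) and the standard library are available. Lean on these libraries where they do the work, as an engineer would, in place of code of your own. Each camera call takes 0.05 s, during which the arm holds its last target.

### The job

The light-curing unit needs new cells: press its battery hatch (the smaller of the two lids on its top) all the way down once at the ribbed thumb pad with the fingertips and let go, so that the push-push latch releases and the hatch pops up, then stand clear and watch that it stays open. A second press would shut it again. Only press: do not grasp, lift or shove the unit, do not touch its larger chamber lid, and leave the tin, plaster model, bottle and bowl around it where they are.

Things in the scene. Friction and masses are not known exactly. Their poses are not given: they have to be found in the camera images.
- unit: the light-curing unit, a white box 90 mm (its x) by 150 mm (its y) and 45 mm high, 0.9 kg, standing loose on four rubber feet; origin at the centre of its underside, z up, x from the front (cooling slots) to the back (lid hinges). On its top lie two grey lids side by side: the battery hatch on the +y side and the larger chamber lid on the -y side
- hatch_pad (a point): centre of the top of the ribbed thumb pad on the battery hatch, 55 mm above the bench while latched. Pad 26 mm (x) by 40 mm (y), 10 mm above the unit's top, at the free (front) end of the hatch, whose plate is 66 mm (x) by 46 mm (y); the hinge line runs along y, 52 mm behind the pad's centre (+x) and 10 mm lower. Axes as the unit's while shut; they turn with the hatch
- hatch (a joint): angle of the battery hatch (rad): about -0.01 latched shut, -0.15 pressed to its firm stop, 1.0 popped fully open (free end up, leaning back to the hinge). About 3 to 5 N at the pad carries it down 7 mm to the stop; when let go, a spring swings it open within 1 s. A press of less than 6 mm can leave it latched
- latch_cam (a joint): stepping cam of the push-push latch, hidden under the hatch (m): about 0 latched at the start, 0.005 while pressed down, 0.008 to 0.009 after the first press and release (hatch open), 0.013 to 0.016 after a second press (hatch shut again). It cannot be reached; it moves only by pressing the hatch
- chamber_lid: the larger lid of the unit, 80 mm (x) by 78 mm (y), with a round amber sight window of 42 mm and a ribbed pad of its own; fixed shut, its plate 3 mm and its pad 7 mm above the unit's top (the pad's top is 52 mm above the bench); origin at the centre of the lid's underside. Not to be touched
- tin: round screw tin, grey-white, 56 mm diameter, 25 mm high; origin at the centre of its underside. A bystander: leave it where it stands
- model: plaster arch model (teeth on a base), 59 x 62 x 31 mm; origin at the centre of its underside. A bystander: leave it where it stands
- bottle: liquid bottle with screw cap, 40 mm diameter, 90 mm high; origin at the centre of its underside. A bystander: leave it where it stands
- bowl: small open mixing bowl, 68 mm diameter, 36 mm high; origin at the centre of its underside. A bystander: leave it where it stands

How it is judged:
By the outcome, as a careful person would: the job done as asked, in the order asked, and still so for the second after the job is handed in, with the robot touching nothing.
It also fails if it takes over 27 s, if anything falls off the work surface, if the arm or the gripper's body presses on something with over 40 N, if the wrist force passes 120 N, or if a joint passes its speed limit or range.

## Working session

There is one attempt and no reset: what is moved stays moved. The work goes in short steps, Python scripts to look and compute and a shell command to move; the robot and the scene stay as the last step left them, time stands still between calls to the robot, and variables do not carry over. Pictures are saved under pics/ and viewed, and the job is handed in when it is done.

```bash
mkdir -p pics; cat > h.py <<'E'
from cell import manip, vision
import numpy as np, cv2
def snap(cam,fn):
    st=manip.state(); im,d=vision.get_image(cam); cv2.imwrite('pics/'+fn,im[:,:,::-1]); np.savez('pics/'+fn+'.npz',d=d,p=st['ee_pos'],q=st['ee_rot']); return im,d
E
python3 - <<'E'
from h import *
s=manip.state();print(s['clock'],s['ee_pos'],s['ee_rot'],s['force'],s['gripper_width'])
for c in('scene','side'):
    snap(c,c+'0.png')
    for n in('hatch_pad','unit','chamber_lid'):
        print(c,n,[(np.round(r['uv'],1),round(r['score'],2)) for r in vision.spot_point(c,n)][:3])
print(manip.state()['clock'])
E
```

```text
0.0 [0.12994932 0.53404339 0.19350274] [ 1.19111281e-01  9.92880739e-01 -5.70457861e-04 -1.26455957e-04] [-0.28021365  0.91466442 -0.04518963] 0.09261779035442445
scene hatch_pad [(array([267.6, 222. ]), 0.87)]
scene unit [(array([287.8, 237. ]), 0.61)]
scene chamber_lid [(array([303.1, 227.4]), 0.82)]
side hatch_pad [(array([255.6, 223.8]), 0.54)]
side unit [(array([268. , 248.4]), 0.79)]
side chamber_lid []
0.4
```

View pics/scene0.png

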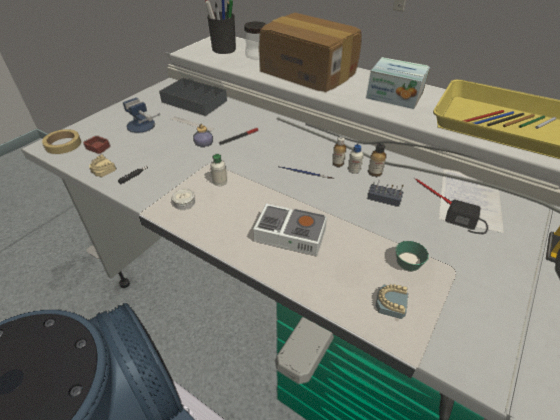

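View pics/side0.png

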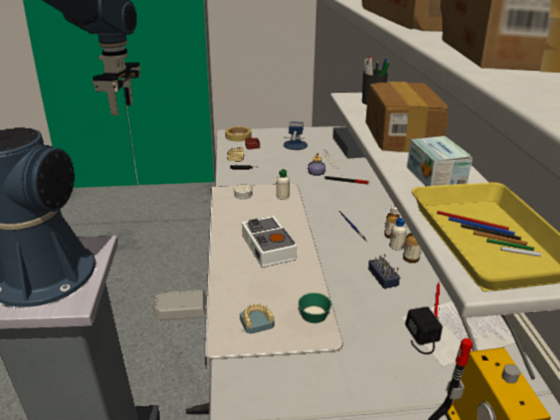

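```bash
cat >> h.py <<'E'
def w(cam,u,v,d):
    i=vision.camera_info(cam);K=np.array(i['mtx']);
    p=cv2.undistortPoints(np.array([[[u,v]]],float),K,np.array([i['k1'],0,0,0.]))[0,0]
    return np.array(i['R']).T@(np.array([p[0]*d,p[1]*d,d])-np.array(i['t']))
def wz(cam,u,v,z):
    a=w(cam,u,v,.1);b=w(cam,u,v,1.); t=(z-a[2])/(b[2]-a[2]); return a+t*(b-a)
E
python3 - <<'E'
from h import *
for c,u,v in(('scene',267.6,222),('side',255.6,223.8)):
    d=np.load(f'pics/{c}0.png.npz')['d'];dd=d[int(v)-1:int(v)+2,int(u)-1:int(u)+2]
    print(c,dd.round(3).tolist(),w(c,u,v,np.median(dd)),wz(c,u,v,.055))
print(wz('scene',287.8,237,0),wz('side',268,248.4,0),wz('scene',303.1,227.4,.045))
E
```

```text
scene [[0.8759999871253967, 0.8730000257492065, 0.8740000128746033], [0.8679999709129333, 0.8679999709129333, 0.8709999918937683], [0.8700000047683716, 0.8709999918937683, 0.8700000047683716]] [0.50682567 0.10041857 0.05528261] [0.50705826 0.10058609 0.055     ]
side [[1.24399995803833, 1.2419999837875366, 1.2410000562667847], [1.2389999628067017, 1.2400000095367432, 1.2389999628067017], [1.2350000143051147, 1.2309999465942383, 1.2330000400543213]] [0.51621841 0.09559842 0.05459328] [0.51618677 0.09492994 0.055     ]
[0.5375527  0.06512894 0.        ] [0.54475002 0.06396616 0.        ] [0.54546363 0.03036568 0.045     ]
```

The scene shows the unit at about (288, 228) with the hatch on its left (pad 268, 222). The surroundings are clear. I'll approach with the fingers closed, then measure with the wrist camera.

```bash
python3 -m inch '[{"grip":0,"linear":[0.13,-0.15,0.01],"spin":0},{"grip":0,"linear":[0.13,-0.15,0.01],"spin":0},{"grip":0,"linear":[0.13,-0.15,0.01],"spin":0},{"grip":0,"linear":[0.13,-0.15,0],"spin":0},{"grip":0,"linear":[0.13,-0.15,0],"spin":0},{"grip":0,"linear":[0.13,-0.15,0],"spin":0},{"grip":0,"linear":[0.13,-0.15,0],"spin":0},{"grip":0,"linear":[0.13,-0.15,0],"spin":0},{"grip":0,"linear":[0.13,-0.15,0],"spin":0},{"grip":0,"linear":[0.13,-0.15,0],"spin":0},{"grip":0,"linear":[0.13,-0.15,0],"spin":0},{"grip":0,"linear":[0.1,-0.15,0],"spin":0}]'
python3 - <<'E'
from h import *
s=manip.state();print(s['clock'],s['ee_pos'],s['ee_rot'],s['force'],s['gripper_width'])
snap('wrist','w0.png');print(np.array(vision.camera_info('wrist')['mount']).round(3))
E
```

```text
clock: 1.4
ee_pos: [0.4426, 0.1606, 0.2013]
ee_rot: [0.114, 0.993, 0.002, 0.002]
force: [-0.1, 0.9, 0.1]
gripper_width: 0.0175
1.4 [0.44256017 0.16055461 0.20131341] [0.11380746 0.99349923 0.00207857 0.00168159] [-0.07042547  0.90575466  0.06065102] 0.017510924175285617
[[ 0.    -0.962 -0.272  0.076]
 [ 1.     0.    -0.    -0.001]
 [ 0.    -0.272  0.962 -0.191]
 [ 0.     0.     0.     1.   ]]
```

View pics/w0.png

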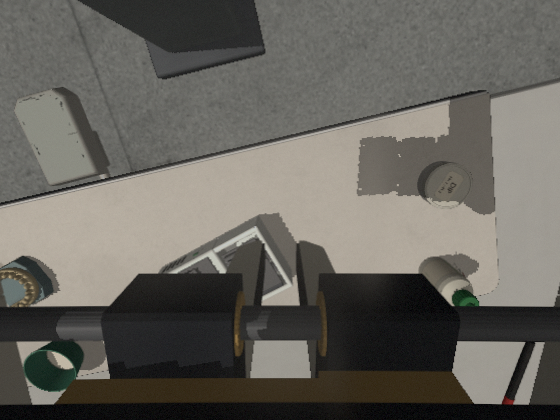

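The fingers hide the unit in the wrist view (unit near 235, 265). I'll move the tool past it for a clear view.

```bash
python3 -m inch '[{"grip":0,"linear":[0.18,-0.09,0.04],"spin":0},{"grip":0,"linear":[0.18,-0.09,0.04],"spin":0},{"grip":0,"linear":[0.18,-0.09,0.04],"spin":0},{"grip":0,"linear":[0.16,-0.05,0],"spin":0},{"grip":0,"linear":[0,0,0],"spin":0},{"grip":0,"linear":[0,0,0],"spin":0}]'
python3 - <<'E'
from h import *
s=manip.state();print(s['clock'],s['ee_pos'],s['ee_rot'],s['gripper_width'])
snap('wrist','w1.png')
for n in('hatch_pad','unit','chamber_lid'):
    print(n,[(np.round(r['uv'],1),round(r['score'],2)) for r in vision.spot_point('wrist',n)][:3])
E
```

```text
clock: 1.95
ee_pos: [0.586, 0.0871, 0.2245]
ee_rot: [0.118, 0.993, 0.001, 0.002]
force: [0.2, 1.1, -0.1]
gripper_width: 0.0002
1.95 [0.58595522 0.08712787 0.22449899] [0.11839196 0.99296474 0.00106536 0.00179923] 0.00016137543788297077
hatch_pad [(array([273.6, 119.2]), 0.9), (array([ 87.5, 246.2]), 0.64)]
unit [(array([257.5, 151.4]), 0.76)]
chamber_lid [(array([226.8, 168. ]), 0.69)]
```

View pics/w1.png

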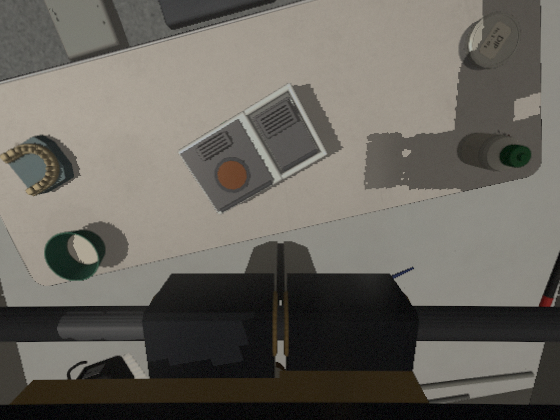

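The wrist view now shows the whole unit: top corners near (180,152), (291,84), (327,155) and (220,212), with the hatch pad ribs at about (276,118).

```bash
cat >> h.py <<'E'
from scipy.spatial.transform import Rotation as Rn
def wristz(fn,u,v,z):
    f=np.load('pics/'+fn+'.npz');i=vision.camera_info('wrist');K=np.array(i['mtx'])
    x,y=cv2.undistortPoints(np.array([[[u,v]]],float),K,np.array([i['k1'],0,0,0.]))[0,0]
    M=np.array(i['mount']);R=Rn.from_quat(f['q']).as_matrix()
    o=R@M[:3,3]+f['p'];d=R@M[:3,:3]@np.array([x,y,1]);t=(z-o[2])/d[2]
    return o+t*d, o+f['d'][int(v),int(u)]*d
E
python3 - <<'E'
from h import *
P=[wristz('w1.png',u,v,.045)[0] for u,v in((180,152),(291,84),(327,155),(220,212))]
print(np.round(P,4));c=np.mean(P,0);print(c)
e=[P[1]-P[0],P[2]-P[3],P[2]-P[1],P[3]-P[0]]
for k in e: print(np.linalg.norm(k),np.degrees(np.arctan2(k[1],k[0])))
print('pad',wristz('w1.png',273.6,119.2,.055),wristz('w1.png',276,118,.055))
im=cv2.imread('pics/w1.png');cv2.imwrite('pics/w1z.png',cv2.resize(im[70:230,170:350],None,fx=4.4,fy=3.7,interpolation=2))
E
```

```text
[[ 0.5239 -0.0161  0.045 ]
 [ 0.4826  0.124   0.045 ]
 [ 0.5668  0.147   0.045 ]
 [ 0.6036  0.0078  0.045 ]]
[0.54420379 0.06565511 0.045     ]
0.1460271348943871 106.4030521874644
0.14403980619375087 104.81440525659829
0.08724425474967595 15.334504206048477
0.08323682383444977 16.689206194544283
pad (array([0.51369455, 0.09701215, 0.055     ]), array([0.51369748, 0.09700454, 0.05461294])) (array([0.51309026, 0.09984395, 0.055     ]), array([0.51308167, 0.09986112, 0.05645519]))
```

View pics/w1z.png

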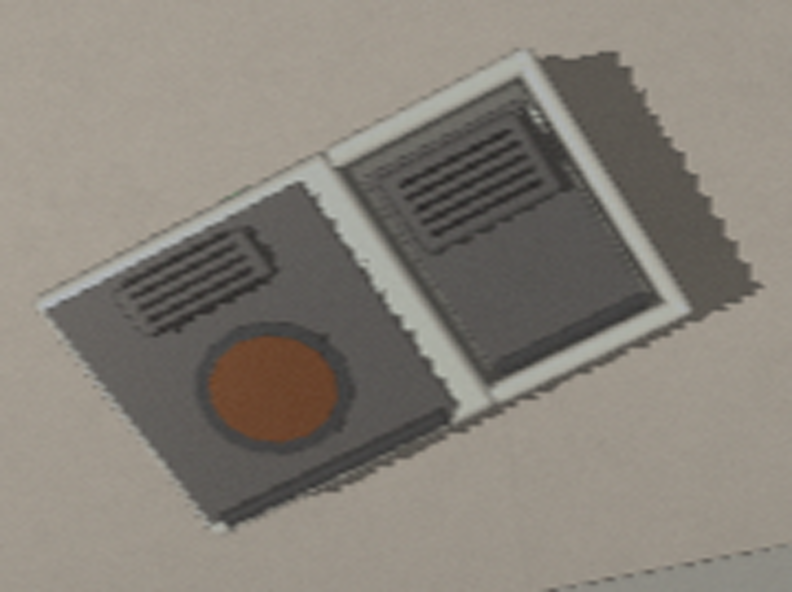

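```bash
python3 -m inch '[{"grip":0,"linear":[-0.075,0.012,-0.08],"spin":0.033},{"grip":0,"linear":[-0.075,0.012,-0.08],"spin":0.033},{"grip":0,"linear":[-0.075,0.012,-0.08],"spin":0.033},{"grip":0,"linear":[-0.075,0.012,-0.08],"spin":0.033},{"grip":0,"linear":[-0.07,0.012,-0.08],"spin":0.033},{"grip":0,"linear":[0,0,0],"spin":0},{"grip":0,"linear":[0,0,0],"spin":0}]'
python3 - <<'E'
from h import *
s=manip.state();R=Rn.from_quat(s['ee_rot']).as_matrix();print(s['ee_pos'],np.degrees(np.arctan2(R[1,1],R[0,1])),R[:,2],s['joint_pos'])
print((np.array([.513,.099,.075])-s['ee_pos'])/.2)
E
```

```text
clock: 2.73
ee_pos: [0.5023, 0.1048, 0.1452]
ee_rot: [-0.155, 0.988, 0.003, 0.003]
force: [0.4, -0.5, 0.0]
gripper_width: 0.0005
[0.50228672 0.10484917 0.14518873] 107.78772373073875 [ 0.00547561  0.00694757 -0.99996087] [ 0.1113172   0.34002878  1.80148751  0.00751224  0.9938756  -1.77399335]
[ 0.05356641 -0.02924584 -0.35094366]
```

```bash
python3 -m inch '[{"grip":0,"linear":[0.025,-0.014,-0.1],"spin":-0.005},{"grip":0,"linear":[0.025,-0.014,-0.1],"spin":-0.005},{"grip":0,"linear":[0,0,-0.1],"spin":0},{"grip":0,"linear":[0,0,0],"spin":0},{"grip":0,"linear":[0,0,0],"spin":0},{"grip":0,"linear":[0,0,0],"spin":0}]'
python3 - <<'E'
from h import *
s=manip.state();R=Rn.from_quat(s['ee_rot']).as_matrix();print(s['ee_pos'],np.degrees(np.arctan2(R[1,1],R[0,1])),s['force'])
print((np.array([.513,.099,.075])-s['ee_pos'])/.2)
for c in ('scene','side'):
    im,_=snap(c,c+'1.png')
    r=(slice(170,270),slice(220,350)) if c=='scene' else (slice(180,280),slice(210,330))
    cv2.imwrite('pics/'+c+'1z.png',cv2.resize(im[r][:,:,::-1],None,fx=5,fy=5,interpolation=2))
E
```

```text
clock: 3.23
ee_pos: [0.5187, 0.1006, 0.0912]
ee_rot: [-0.13, 0.991, 0.003, 0.009]
force: [-0.2, 1.2, 0.2]
gripper_width: 0.0007
[0.51874594 0.10062377 0.09117096] 104.99172959945044 [-0.19962159  1.22192467  0.19211352]
[-0.02872972 -0.00811886 -0.08085479]
```

View pics/scene1z.png

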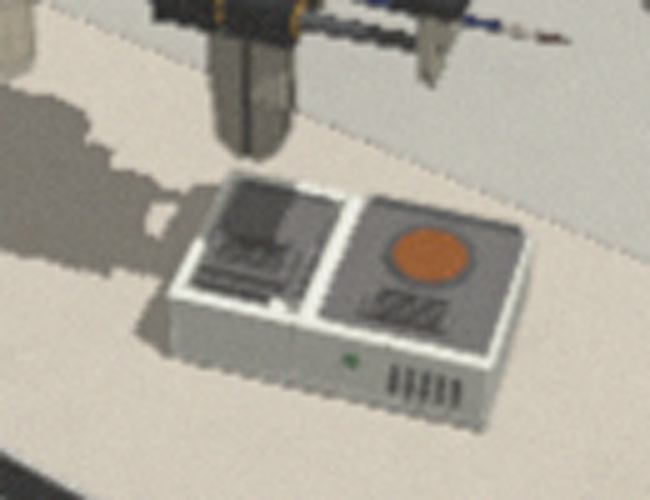

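View pics/side1z.png

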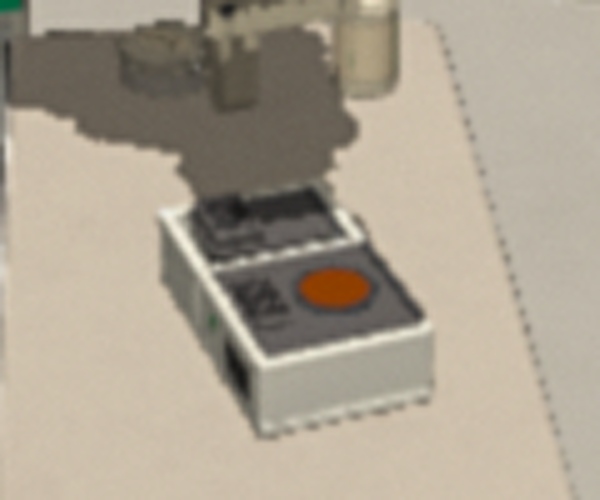

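The fingers hang above the hatch in both views, clear of the chamber lid. I'll correct a few mm and descend to just above the pad.

```bash
python3 -m inch '[{"grip":0,"linear":[-0.025,-0.008,-0.04],"spin":0.002},{"grip":0,"linear":[0,0,-0.04],"spin":0.002},{"grip":0,"linear":[0,0,-0.02],"spin":0},{"grip":0,"linear":[0,0,0],"spin":0},{"grip":0,"linear":[0,0,0],"spin":0},{"grip":0,"linear":[0,0,0],"spin":0}]'
python3 - <<'E'
from h import *
s=manip.state();R=Rn.from_quat(s['ee_rot']).as_matrix();print(s['ee_pos'],np.degrees(np.arctan2(R[1,1],R[0,1])),s['force'])
for c in ('scene','side'):
    im,_=snap(c,c+'2.png')
    r=(slice(170,270),slice(220,350)) if c=='scene' else (slice(180,280),slice(210,330))
    cv2.imwrite('pics/'+c+'2z.png',cv2.resize(im[r][:,:,::-1],None,fx=5,fy=5,interpolation=2))
E
```

```text
clock: 3.83
ee_pos: [0.5143, 0.0991, 0.0717]
ee_rot: [-0.137, 0.99, 0.003, 0.011]
force: [0.2, 0.8, 0.7]
gripper_width: 0.0006
[0.51426099 0.09909716 0.07169614] 105.787575388053 [0.22376737 0.84909128 0.72921613]
```

View pics/scene2z.png

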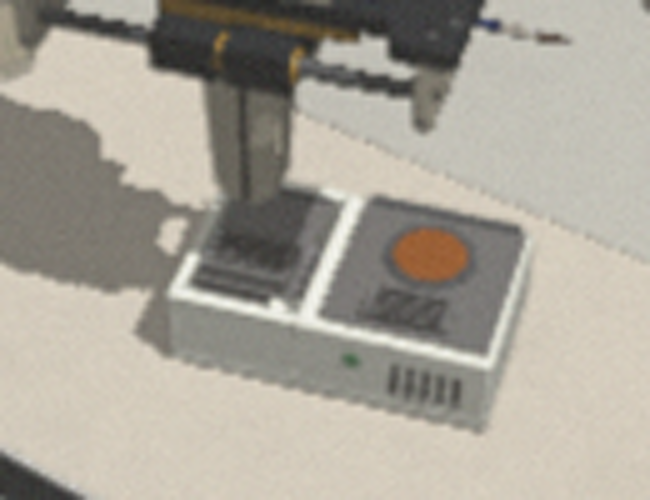

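View pics/side2z.png

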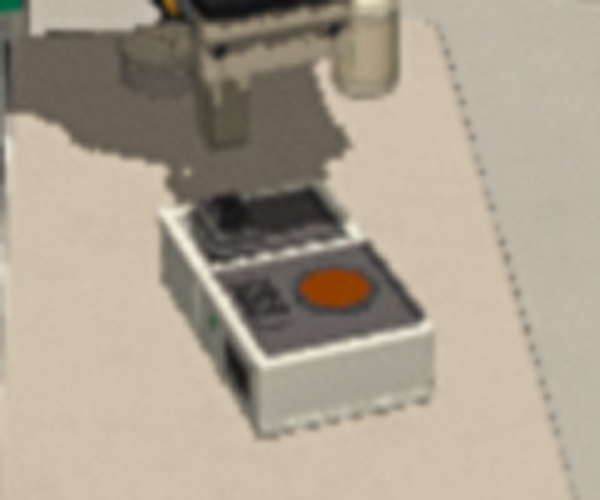

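```bash
python3 - <<'E'
from h import *
print(wz('scene',271.6,209.5,.0717),wz('side',255.6,209.2,.0717))
E
python3 -m inch '[{"grip":0,"linear":[0,0,-0.04],"spin":0},{"grip":0,"linear":[0,0,-0.02],"spin":0},{"grip":0,"linear":[0,0,0],"spin":0},{"grip":0,"linear":[0,0,0],"spin":0}]'
```

```text
[0.5312812 0.1061207 0.0717   ] [0.51897145 0.13945396 0.0717    ]
clock: 4.27
ee_pos: [0.5146, 0.0991, 0.0588]
ee_rot: [-0.137, 0.99, 0.003, 0.012]
force: [0.5, 1.2, -0.9]
gripper_width: 0.0001
```

The tip's position in the pictures disagrees with the reported TCP, so I'm checking with depth before pressing.

```bash
python3 - <<'E'
from h import *
for c in ('scene','side'):
    im,d=snap(c,c+'3.png')
    r=(slice(170,270),slice(220,350)) if c=='scene' else (slice(180,280),slice(210,330))
    cv2.imwrite('pics/'+c+'3z.png',cv2.resize(im[r][:,:,::-1],None,fx=5,fy=5,interpolation=2))
    us=(266,269,273,276) if c=='scene' else (252,255,258)
    for u in us:
        for v in (range(196,222,2) if c=='scene' else range(200,226,2)):
            print(c,u,v,np.round(w(c,u,v,d[v,u]),3))
s=manip.state();print(s['ee_pos'],s['force'],s['clock'])
E
```

```text
scene 266 196 [0.504 0.101 0.133]
scene 266 198 [0.502 0.1   0.13 ]
scene 266 200 [0.503 0.101 0.123]
scene 266 202 [0.503 0.101 0.118]
scene 266 204 [0.504 0.102 0.111]
scene 266 206 [0.502 0.1   0.108]
scene 266 208 [0.504 0.102 0.099]
scene 266 210 [0.504 0.102 0.093]
scene 266 212 [0.502 0.101 0.089]
scene 266 214 [0.534 0.124 0.046]
scene 266 216 [0.523 0.116 0.052]
scene 266 218 [0.517 0.112 0.053]
scene 266 220 [0.51  0.107 0.056]
scene 269 196 [0.505 0.094 0.136]
scene 269 198 [0.505 0.094 0.131]
scene 269 200 [0.505 0.094 0.126]
scene 269 202 [0.504 0.094 0.12 ]
scene 269 204 [0.505 0.094 0.114]
scene 269 206 [0.504 0.094 0.109]
scene 269 208 [0.504 0.094 0.103]
scene 269 210 [0.505 0.095 0.096]
scene 269 212 [0.506 0.095 0.089]
scene 269 214 [0.507 0.096 0.082]
scene 269 216 [0.53  0.113 0.049]
scene 269 218 [0.52  0.106 0.054]
scene 269 220 [0.512 0.1   0.057]
scene 273 196 [0.506 0.085 0.14 ]
scene 273 198 [0.507 0.086 0.133]
scene 273 200 [0.508 0.086 0.127]
scene 273 202 [0.506 0.085 0.124]
scene 273 204 [0.507 0.086 0.117]
scene 273 206 [0.507 0.085 0.111]
scene 273 20
[... 1340 characters left out ...]
214 [0.522 0.237 0.001]
side 255 216 [0.521 0.225 0.001]
side 255 218 [0.52  0.212 0.003]
side 255 220 [0.516 0.114 0.055]
side 255 222 [0.515 0.103 0.056]
side 255 224 [0.515 0.093 0.056]
side 258 200 [0.523 0.088 0.126]
side 258 202 [0.522 0.082 0.124]
side 258 204 [0.522 0.084 0.118]
side 258 206 [0.522 0.084 0.112]
side 258 208 [0.522 0.083 0.107]
side 258 210 [0.522 0.085 0.1  ]
side 258 212 [0.522 0.085 0.094]
side 258 214 [0.53  0.236 0.001]
side 258 216 [ 0.53   0.23  -0.002]
side 258 218 [0.528 0.209 0.004]
side 258 220 [0.523 0.113 0.055]
side 258 222 [0.522 0.096 0.059]
side 258 224 [0.522 0.093 0.056]
[0.51473272 0.09915308 0.05899702] [-0.00595441  0.17001782 -0.04875065] 4.3667
```

```bash
sleep 3
```

```text
(no output)
```

View pics/scene3z.png

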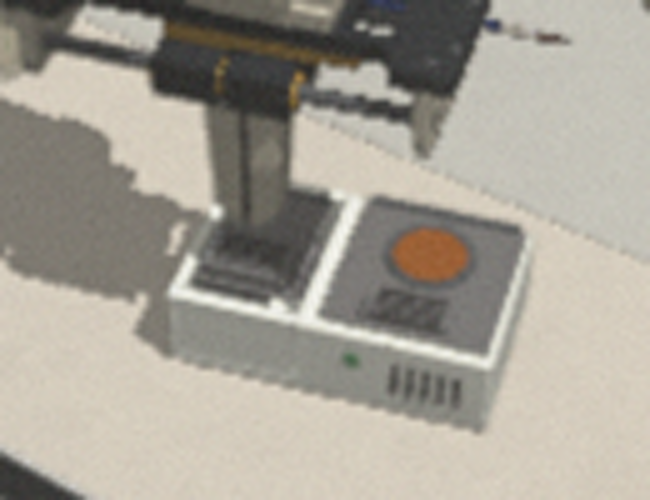

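View pics/side3z.png

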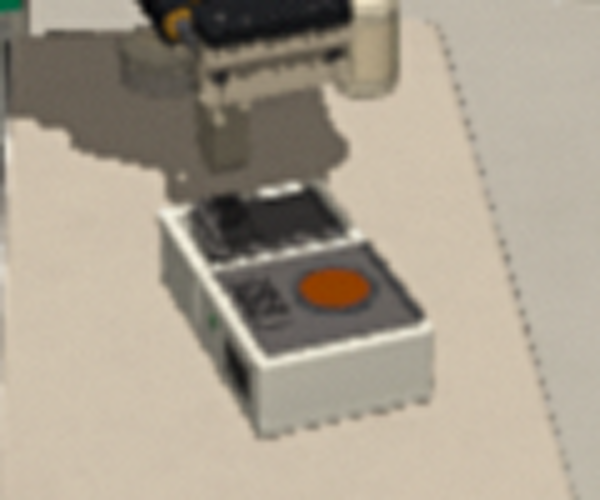

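The depth data puts the visible fingertip about 24 mm above the reported TCP (laterally they agree), so I'll find contact by force, in small steps.

```bash
python3 -m inch '[{"grip":0,"linear":[-0.004,0,-0.02],"spin":0},{"grip":0,"linear":[0,0,0],"spin":0}]'; python3 -m inch '[{"grip":0,"linear":[0,0,-0.015],"spin":0},{"grip":0,"linear":[0,0,0],"spin":0}]'
```

```text
clock: 4.53
ee_pos: [0.514, 0.0992, 0.0549]
ee_rot: [-0.137, 0.99, 0.003, 0.012]
force: [-0.3, 0.1, -0.4]
gripper_width: 0.0004
clock: 4.7
ee_pos: [0.5141, 0.0992, 0.0517]
ee_rot: [-0.137, 0.99, 0.003, 0.012]
force: [0.6, -0.9, -0.2]
gripper_width: 0.0004
```

No contact below 55 mm, which confirms the offset. Continuing down.

```bash
for i in 1; do python3 -m inch '[{"grip":0,"linear":[0,0,-0.02],"spin":0},{"grip":0,"linear":[0,0,-0.02],"spin":0},{"grip":0,"linear":[0,0,0],"spin":0}]'; done; python3 -m inch '[{"grip":0,"linear":[0,0,-0.02],"spin":0},{"grip":0,"linear":[0,0,0],"spin":0}]'
python3 - <<'E'
from h import *
for c in ('scene','side'):
    im,d=snap(c,c+'4.png')
    r=(slice(170,270),slice(220,350)) if c=='scene' else (slice(180,280),slice(210,330))
    cv2.imwrite('pics/'+c+'4z.png',cv2.resize(im[r][:,:,::-1],None,fx=5,fy=5,interpolation=2))
    if c=='side':
      for u in (252,255,258): print([w(c,u,v,d[v,u]).round(3).tolist() for v in range(208,226,2)])
print(manip.state()['force'],manip.state()['ee_pos'])
E
```

```text
clock: 4.95
ee_pos: [0.5141, 0.0992, 0.0429]
ee_rot: [-0.137, 0.99, 0.003, 0.012]
force: [0.2, 0.5, 0.7]
gripper_width: 0.0006
clock: 5.12
ee_pos: [0.514, 0.0992, 0.0382]
ee_rot: [-0.137, 0.99, 0.003, 0.012]
force: [-0.9, -0.3, 0.1]
gripper_width: 0.0004
[[0.505, 0.009, 0.15], [0.507, 0.084, 0.102], [0.507, 0.085, 0.095], [0.507, 0.085, 0.09], [0.507, 0.084, 0.084], [0.507, 0.082, 0.08], [0.507, 0.085, 0.073], [0.508, 0.101, 0.057], [0.507, 0.092, 0.057]]
[[0.511, 0.007, 0.15], [0.515, 0.079, 0.104], [0.515, 0.08, 0.098], [0.515, 0.083, 0.091], [0.514, 0.081, 0.086], [0.514, 0.082, 0.079], [0.515, 0.087, 0.071], [0.515, 0.101, 0.056], [0.514, 0.09, 0.057]]
[[0.522, 0.085, 0.106], [0.522, 0.084, 0.101], [0.522, 0.083, 0.096], [0.522, 0.08, 0.092], [0.522, 0.087, 0.082], [0.522, 0.082, 0.079], [0.522, 0.093, 0.067], [0.523, 0.106, 0.053], [0.522, 0.09, 0.057]]
[-0.1610352   0.75062339  0.23490542] [0.51437253 0.09921025 0.03887294]
```

View pics/scene4z.png

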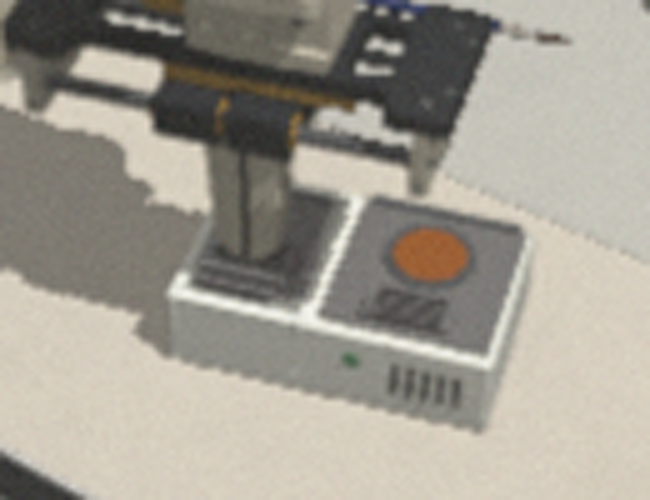

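View pics/side4z.png

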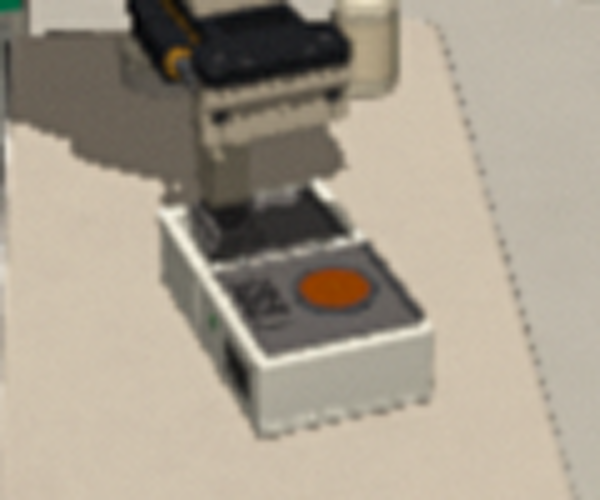

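```bash
python3 - <<'E'
from h import *
d=np.load('pics/scene4.png.npz')['d']
for u,v in((303,206),(304,204),(304,207),(303,202),(227,190),(228,188),(228,191),(285,196),(219,160),(219,172),(210,175),(184,198)): print(u,v,w('scene',u,v,d[v,u]).round(3))
P=np.array([w('scene',u,v,d[v,u]) for v in range(140,215) for u in range(205,330) if d[v,u]>0])
m=(P[:,2]>.058)&(P[:,2]<.14);Q=P[m]
x=np.array([.962,.272]);y=np.array([-.272,.962]);r=Q[:,:2]-[.5142,.0992]
for lo in np.arange(-.12,.16,.02):
    k=(r@y>lo)&(r@y<lo+.02)
    if k.any(): print(round(lo,2),k.sum(),'minz',np.sort(Q[k,2])[:4].round(3))
E
```

```text
303 206 [0.499 0.009 0.156]
304 204 [0.499 0.007 0.162]
304 207 [0.5   0.007 0.153]
303 202 [0.498 0.009 0.167]
227 190 [0.455 0.164 0.155]
228 188 [0.46  0.165 0.156]
228 191 [0.458 0.164 0.15 ]
285 196 [0.499 0.051 0.162]
219 160 [0.605 0.321 0.079]
219 172 [0.598 0.319 0.045]
210 175 [ 0.619  0.376 -0.003]
184 198 [0.487 0.343 0.023]Traceback (most recent call last):
  File "<stdin>", line 4, in <module>
  File "h.py", line 6, in w
    i=vision.camera_info(cam);K=np.array(i['mtx']);
ValueError: time passes only in moves, steps and waits
```

The gripper body is at 150 mm or higher and the bottle is far off, so it's all clear. Descending to contact.

```bash
python3 -m inch '[{"grip":0,"linear":[-0.004,0,-0.02],"spin":0},{"grip":0,"linear":[0,0,0],"spin":0}]'; python3 -m inch '[{"grip":0,"linear":[0,0,-0.01],"spin":0},{"grip":0,"linear":[0,0,0],"spin":0}]';python3 -m inch '[{"grip":0,"linear":[0,0,-0.01],"spin":0},{"grip":0,"linear":[0,0,0],"spin":0}]'
```

```text
clock: 5.38
ee_pos: [0.5137, 0.0992, 0.0348]
ee_rot: [-0.137, 0.99, 0.003, 0.013]
force: [-0.7, 0.1, 0.3]
gripper_width: 0.0005
clock: 5.55
ee_pos: [0.5137, 0.0992, 0.0326]
ee_rot: [-0.137, 0.99, 0.003, 0.013]
force: [-0.3, 0.4, 0.0]
gripper_width: 0.0004
clock: 5.72
ee_pos: [0.5139, 0.0992, 0.0305]
ee_rot: [-0.137, 0.99, 0.003, 0.013]
force: [0.4, -0.6, 0.6]
gripper_width: 0.0008
```

```bash
python3 -m inch '[{"grip":0,"linear":[0,0,-0.01],"spin":0},{"grip":0,"linear":[0,0,0],"spin":0}]'; python3 -m inch '[{"grip":0,"linear":[0,0,-0.01],"spin":0},{"grip":0,"linear":[0,0,0],"spin":0}]';python3 -m inch '[{"grip":0,"linear":[0,0,-0.01],"spin":0},{"grip":0,"linear":[0,0,0],"spin":0}]'
```

```text
clock: 5.88
ee_pos: [0.5139, 0.0992, 0.0285]
ee_rot: [-0.137, 0.99, 0.003, 0.013]
force: [-0.8, 0.5, 1.6]
gripper_width: 0.0007
clock: 6.05
ee_pos: [0.5138, 0.0992, 0.0264]
ee_rot: [-0.137, 0.99, 0.003, 0.013]
force: [-0.4, 0.0, 1.9]
gripper_width: 0.0006
clock: 6.22
ee_pos: [0.5138, 0.0992, 0.0243]
ee_rot: [-0.137, 0.99, 0.003, 0.013]
force: [-0.2, -0.1, 2.5]
gripper_width: 0.0004
```

Contact was at about 0.0295–0.030, and the force is rising gently. Stop expected near 0.0225.

```bash
python3 -m inch '[{"grip":0,"linear":[0,0,-0.01],"spin":0},{"grip":0,"linear":[0,0,0],"spin":0}]'; python3 -m inch '[{"grip":0,"linear":[0,0,-0.008],"spin":0},{"grip":0,"linear":[0,0,0],"spin":0}]'
```

```text
clock: 6.38
ee_pos: [0.5139, 0.0992, 0.0227]
ee_rot: [-0.137, 0.99, 0.003, 0.013]
force: [-4.4, -2.0, 10.6]
gripper_width: 0.0002
clock: 6.55
ee_pos: [0.5139, 0.0991, 0.0224]
ee_rot: [-0.137, 0.99, 0.003, 0.013]
force: [-5.8, -1.1, 14.7]
gripper_width: 0.0002
```

Firm stop reached: 14.7 N, after about 7 mm. Releasing straight up.

```bash
python3 -m inch '[{"grip":0,"linear":[0,0,0.15],"spin":0},{"grip":0,"linear":[-0.03,0,0.2],"spin":0},{"grip":0,"linear":[-0.03,0,0.2],"spin":0},{"grip":0,"linear":[-0.03,0,0.2],"spin":0},{"grip":0,"linear":[-0.08,0.08,0.1],"spin":0},{"grip":0,"linear":[-0.08,0.12,0.1],"spin":0},{"grip":0,"linear":[-0.08,0.12,0],"spin":0},{"grip":0,"linear":[-0.08,0.12,0],"spin":0},{"grip":0,"linear":[0,0,0],"spin":0},{"grip":0,"linear":[0,0,0],"spin":0},{"grip":0,"linear":[0,0,0],"spin":0},{"grip":0,"linear":[0,0,0],"spin":0}]'
python3 - <<'E'
from h import *
for c in ('scene','side'):
    im,d=snap(c,c+'5.png')
    r=(slice(170,270),slice(220,350)) if c=='scene' else (slice(180,280),slice(210,330))
    cv2.imwrite('pics/'+c+'5z.png',cv2.resize(im[r][:,:,::-1],None,fx=5,fy=5,interpolation=2))
print(manip.state()['force'])
E
```

```text
clock: 7.55
ee_pos: [0.4279, 0.1898, 0.2208]
ee_rot: [-0.136, 0.991, 0.004, 0.015]
force: [0.5, 0.0, 1.0]
gripper_width: 0.0006
[-0.4935348   0.32052644 -0.00554135]
```

View pics/scene5z.png

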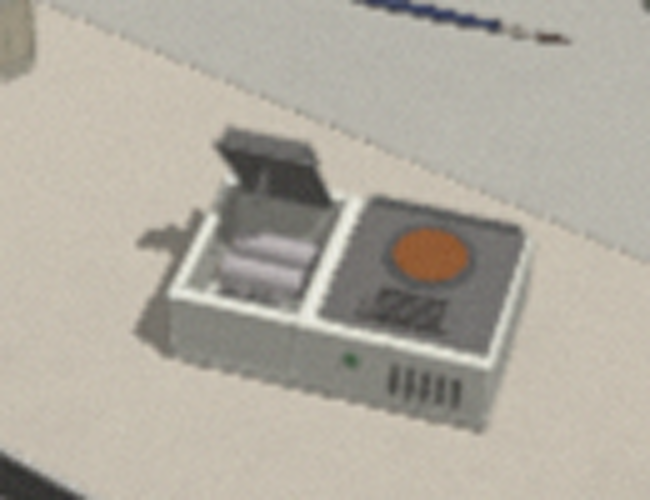

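View pics/side5z.png

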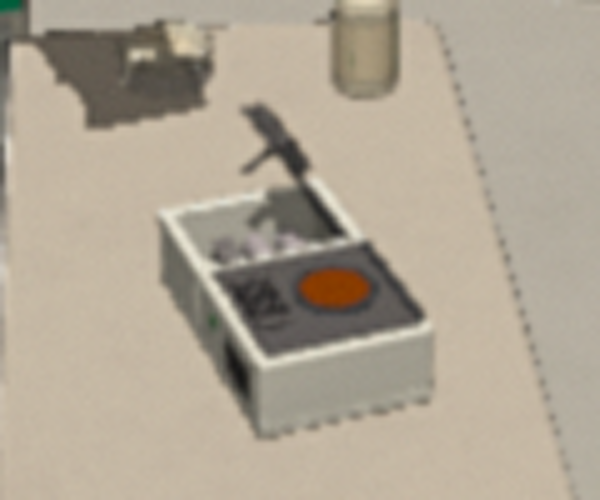

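The hatch is open, showing the cells at scene crop (265, 260). The unit hasn't moved and the arm is clear. I'll watch for another second, then hand in.

```bash
python3 -m inch '[{"grip":0,"linear":[0,0,0],"spin":0},{"grip":0,"linear":[0,0,0],"spin":0},{"grip":0,"linear":[0,0,0],"spin":0},{"grip":0,"linear":[0,0,0],"spin":0},{"grip":0,"linear":[0,0,0],"spin":0},{"grip":0,"linear":[0,0,0],"spin":0},{"grip":0,"linear":[0,0,0],"spin":0},{"grip":0,"linear":[0,0,0],"spin":0},{"grip":0,"linear":[0,0,0],"spin":0},{"grip":0,"linear":[0,0,0],"spin":0},{"grip":0,"linear":[0,0,0],"spin":0},{"grip":0,"linear":[0,0,0],"spin":0}]'
python3 - <<'E'
from h import *
im,d=snap('scene','scene6.png');a=cv2.imread('pics/scene5.png')[170:270,220:350].astype(int);b=im[170:270,220:350,::-1].astype(int)
print(np.abs(a-b).mean(),np.abs(a-b).max())
E
```

```text
clock: 8.65
ee_pos: [0.4289, 0.1878, 0.2199]
ee_rot: [-0.135, 0.991, 0.003, 0.014]
force: [1.0, -0.2, -0.7]
gripper_width: 0.0004
2.1016410256410256 12
```

View pics/scene6.png

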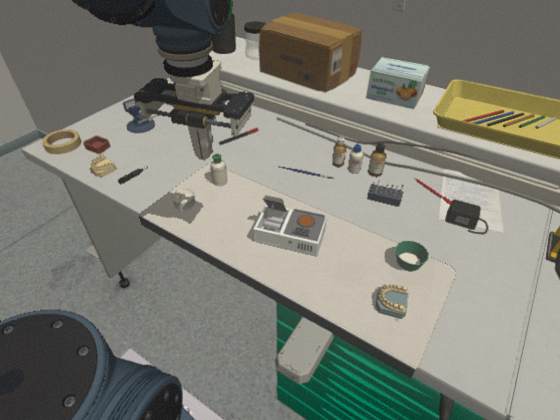

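The hatch is still open at (274, 205). The unit, bottle (219, 172), tin (184, 198), bowl and model are where they were.

```bash
python3 -c "
from cell import manip
print(manip.job_done())"
```

```text
the job is handed in; nothing more can be done
None
```

The battery hatch is open. I pressed its thumb pad down once with the closed fingertips, to the firm stop (about 7 mm, 14.7 N at the wrist), and released straight up.

- **Last checks:** with the arm clear, the scene and side pictures showed the hatch standing open and the cells visible. A second scene picture 1.1 s later showed it unchanged. The unit, tin, model, bottle and bowl looked to be where they started. I handed in at about 8.7 s of the 27 s allowed.
- **What disagreed:** the fingertips were about 24 mm higher than the reported TCP height. Depth pictures showed it, and the first contact came at a TCP height of about 0.030 m instead of 0.055 m. I found the pad and its stop by force instead of trusting the reported height.
- **What I could not check:** the latch cam can't be seen. I'm judging the latch by the hatch staying open.

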